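# Uncover the chocolate melter with the lid lifter

## Task

Uncover the hot chocolate melter for refilling: take the lid lifter from its stand, hook it under the bar of the lid's loop handle, lift the lid off and set it gently, fully home, in the round wooden lid rest, then put the lifter back in its stand as it was. The lid is heavier to one side, so feel for its balance point with small trial lifts of a few millimetres and keep it level within about five degrees all the time; keep pushes and set-downs below about 20 N. Nothing but the lifter may touch the hot lid (no fingers, no arm), and leave the other things on the counter alone.

Things in the scene. Friction and masses are not known exactly. Their poses are not given: they have to be found in the camera images.
- lid: Hot round aluminium lid, loose, 0.5 to 0.65 kg. Origin: centre of its flange's underside; z up, y along its handle bar. Flange 184 mm across, 6 mm thick; below it a centring boss 150 mm across, 10 mm deep. A weight hidden inside puts the centre of mass up to 31 mm either way along y from the middle (none in x), near the origin's height; where is not told and differs each time.
- lid_bar (a point): Middle of the underside of the loop's straight bar (8 x 8 mm, along y, underside 32 mm above the lid's origin, 26 mm above the flange; free span y -48 to +48 mm between 8 mm posts); bar within 35 degrees of world y. The lid rises level only if the balance point lies within the width of the hook under the bar; else the heavy side stays down and it tips.
- pot: The melter: fixed round steel well, 210 mm outside, 158 mm inside, rim 70 mm high, small control box with dial on its -x side. Origin: centre of its underside, on the counter. The lid lies on its rim (lid origin 70 mm up), boss in the mouth with 4 mm of play all round.
- rest: The lid rest: fixed plain wooden ring, 200 mm outside, 158 mm inside, 18 mm high. Origin: centre of its underside, on the counter. The lid is home with its boss inside the ring (4 mm of play all round) and its flange flat on it: lid origin 18 mm above this point, any yaw. It may be left or right, the melter on the other side.
- lifter_grip (a point): Centre of the lid lifter's upright wooden handle (20 mm in x, 24 mm in y, 65 mm tall); loose, 0.16 kg. z up, x the way the hook opens. Below: a 36 mm square collar, 5 mm thick (underside 37.5 mm below this point), a 10 mm square shank on the same axis, at its foot the hook. At the start it stands in its stand, hook to the stand's +x.
- lifter_hook (a point): Centre of the hook's seat (floor's upper face), 12.5 mm to +x of the lifter's axis, 107.5 mm below lifter_grip. Seat 15 mm long in x from shank to lip, 14 mm wide in y; floor 5 mm thick; lip at the +x end 4 mm thick, 6 mm above the seat. It goes under the bar along the lifter's +x, square to the bar, then lifts.
- stand_fork (a point): Fixed steel lifter stand: point on top of its level two-pronged fork, 90 mm up, on the shank's place (lifter_grip is 37.5 mm above). The 18 mm slot is open to the stand's -x, 22 mm from this point, and ends at the post 40 mm to +x; prongs 11 mm wide, 8 thick; base 10 mm high. The collar rests on the prongs: raise 10 mm, draw out 80 mm to -x; back the other way.
- pile: Bystander: pile of five foil-wrapped bars, 80 by 150 by 60 mm, origin centre of underside.
- bar1: Bystander: foil-wrapped bar lying flat, 80 by 150 by 12 mm.
- bar2: Bystander: another such bar.
- jar: Bystander: amber glass jar, 66 mm across, 85 mm high.
- bowl: Bystander: white bowl, 120 mm across, 50 mm high.
- spatula: Bystander: spatula lying on the counter.
- mug: Bystander: white mug, 76 mm across, 85 mm high.

How it is judged:
On the way, in this order (a step that is already met when the one before it is completed fails the run):
1. the lid hangs level on the lifter, its flange at least 25 mm above the melter's rim (z of lid in the frame of pot above 0.095 m and contact force between lifter and lid above 1 N and angle between lid's own z axis and vertical below 0.1 rad), for 0.2 s.
2. the lid lies home in the lid rest (horizontal distance between lid and rest below 0.007 m and z of lid in the frame of rest below 0.021 m and angle between lid's own z axis and vertical below 0.03 rad), for 0.2 s.
At the end, for the whole second after the job is handed in: Lid at rest, home in the rest: centred within 7 mm, flat on the ring (3 mm, 0.03 rad). Lifter upright (0.1 rad) in its stand, collar on the fork (height within 4.5 mm, handle centre within 45 mm of the fork point), lined up with the slot within 0.5 rad (all of step 2 and linear speed of lid below 0.02 m/s and distance between lifter_grip and stand_fork below 0.045 m and z of lifter_grip in the frame of stand_fork between 0.033 and 0.042 m and angle between lifter_grip's own z axis and vertical below 0.1 rad and angle between the x axis of lifter_grip and the x axis of stand_fork, either way round below 0.5 rad); the robot touches nothing.
It fails at once if the lid is tipped by more than 0.10 rad (5.7 degrees) (angle between lid's own z axis and vertical above 0.1 rad).
It fails at once if a finger or the arm touches the hot lid (contact force between any of the fingers, the arm and lid above 0.3 N).
It fails at once if the lifter pushes or pulls on the lid with more than 22 N (contact force between lifter and lid above 22 N).
It fails at once if the lid is dropped, pressed or wedged on the rest or the melter with more than 25 N (contact force between lid and rest above 25 N or contact force between lid and pot above 25 N).
It fails at once if a bystander is moved by more than 20 mm (distance of any of pile, bar1, bar2, jar, bowl, spatula, mug from where it was at the start of the episode above 0.02 m).
It also fails if it takes over 72 s, if anything falls off the work surface, if the arm or the gripper's body presses on something with over 40 N, if the wrist force passes 120 N, or if a joint passes its speed limit or range.

## Robot

A 6-joint arm with a two-finger parallel gripper is mounted at the origin on the work surface. World frame = base frame: x ahead of the robot, y to its left, z up, the work surface at z = 0. Lengths are in m, angles in rad, forces in N, time in s.
With the tool pointing down it reaches from about 0.275 to 0.825 m from the base axis. Payload 4.9 kg.
Tool frame: the origin (TCP) lies between the finger pads; the fingertips stand 25 mm ahead of it and the grasp point (between the pads) lies 6 mm ahead of it; z points along the fingers, y is the line along which they close (so a half turn about z gives the same grasp; the last joint's range is limited). The gripper opens to 85 mm and grips with 20 to 120 N. Pads are 22 mm wide; open, the fingers measure 114 mm over their backs; the gripper's body (76 mm by 85 mm) begins 54 mm behind the grasp point. The pads swing forward as they close: fully open they stand 13 mm farther back than shut.
Start: joints at [1.08, 0.326, -0.193, 1.052, 0, 1.437], TCP at [0.192, 0.515, 0.256] pointing down, gripper open.
Joint ranges: [-2.65, 2.65], [-0.97, 1.79], [-1.3, 1.35], [-1.93, 2.1], [-1.47, 1.37], [-3.14, 3.14]. Speed limits (rad/s): [2.57, 2.57, 3.14, 3.14, 3.14, 3.14].

## Interface

Orientations are given as a unit quaternion [w, x, y, z].
In Python, from plant import get_obs, grab_frame, camera_model, hand_in gives the robot as it stands.
- The arm moves only by the tool send_rows, never from a script. Its argument "commands" is a list of rows, each a list of 6 numbers: the shift along the tool's x, y, z in cm, then the turn, a rotation vector about the tool's x, y, z in degrees. In form: [[x, y, z, wx, wy, wz], ...]. A call has 1 to 20 rows; each row shifts and turns the commanded pose from where the row before left it, along the tool's axes as they then stand; what a row does not reach is not made up. A row lasts 1/12 s, in which the tool goes at most 41.7 mm and 7.16 degrees, less where a joint would pass 70% of its speed; a pose out of reach is approached as far as the arm can. A call with a gripper value outside its range is refused whole. "gripper" is the finger opening in cm, from 0 to 8.54, set as the call begins (left out, the last holds). The fingers move at their own pace and stop on an object; "newtons" is the grip in N (left out, the last holds). Time passes only in rows, so rows that do not move let the fingers close. It gives the time, the measured TCP pose, the force, the opening and the grip force at its end, in the units of the state.
- get_obs(): the state, without advancing time (a new reading comes with each control period).
- grab_frame(name): name is "scene" or "side" or "wrist"; returns (picture, depth): 420x560x3 uint8, red, green, blue; 420x560 float32, m along the optical axis (not along the pixel's ray), 0 where there is no reading.
- camera_model(name): a dict with "vfov" (degrees; the focal length in pixels is half the picture's height over the tangent of half this angle, whatever the lens; pixels are square), "cx", "cy" (the principal point, pixels), "R" (3x3) and "t" (3): a world point X has camera coordinates R X + t; the wrist camera has in their place "tool_from_camera" (4x4, takes a point from camera to tool coordinates, whose origin is the TCP and whose axes are the flange's). Camera axes: x right, y down, z forward; pixel columns grow to the right and rows downward; lengths in m; the calibration is good to about 2 mm. The wrist camera is an equidistant fisheye: a pixel r from the principal point sees the ray r / f radians off the axis. A picture is of the moment at which its call begins: read the wrist's pose just before it. camera_model takes no time and is no camera call.
- hand_in(): hands the job in; it is judged then, once.
The state is a dict: "time_s": time; "joint_positions": joint angles; "joint_vel": joint speeds; "tau": joint torques, N m; "tool_pos": TCP position; "orientation": TCP orientation; "ft_force": force on the tool from outside, world axes, zero at the start; "wrist_torque": the same for the moment, N m; "opening": opening from 0.0 (shut) to 1.0 (fully open); "grip_force": force on a finger pad.
Only numpy, scipy, OpenCV 4.12 (cv2) and the standard library are available. Lean on these libraries where they do the work, as an engineer would, in place of code of your own. Each camera call takes 0.05 s, during which the arm holds its last target. There are 200 camera calls.

## Working session

There is one attempt and no reset: what is moved stays moved. The work goes in short steps, Python scripts to look and compute and a tool call to move; the robot and the scene stay as the last step left them, time stands still between calls to the robot, and variables do not carry over. Pictures are saved under pics/ and viewed, at most 10 in all, crops included, and the job is handed in when it is done.

Besides the shell and the picture viewer there is one more tool, called after "Request:" by a JSON object that holds its "name" and its "arguments", one argument or row to a line. send_rows: Moves the arm, as the interface text tells. Its arguments: {"type":"object","properties":{"commands":{"type":"array"},"gripper":{"type":"number"},"newtons":{"type":"number"}},"required":["commands"]}

```bash
mkdir -p pics; ls; python3 - <<'E'
from plant import *
import cv2,numpy as np
o=get_obs();print(o)
for n in("scene","side","wrist"):
    m=camera_model(n);print(n,m)
    p,d=grab_frame(n);cv2.imwrite(f"pics/{n}0.png",p[:,:,::-1]);np.save(f"{n}0.npy",d);
    print((d>0).mean())
E
```

```text
pics
{'time_s': 0.0, 'joint_positions': array([ 1.07982914e+00,  3.26922938e-01, -1.93571394e-01,  1.05198617e+00,
       -1.29251222e-05,  1.43660316e+00]), 'joint_vel': array([ 1.21824524e-03,  8.37336191e-04,  4.73737376e-04, -6.46458215e-05,
       -1.83720559e-03,  8.16132320e-04]), 'tau': array([-1.38912310e-03, -4.43405342e+01,  2.62436807e+01,  1.54072774e-02,
       -4.51090946e-04, -3.37870505e-07]), 'tool_pos': array([0.1918281 , 0.51490144, 0.25551793]), 'orientation': array([-2.52804654e-04,  1.77442342e-01,  9.84130838e-01, -8.03269077e-04]), 'ft_force': array([0.29568829, 0.44794348, 0.62574634]), 'wrist_torque': array([ 0.04685865, -0.00656084, -0.03989478]), 'grip_force': 0.0, 'opening': 1.0042719008734187}
scene {'vfov': 53.00117135290598, 'cx': 277.17888930020933, 'cy': 212.19136384075497, 'R': array([[-0.2401447 ,  0.97065772,  0.01241409],
       [ 0.77102204,  0.19849264, -0.6050832 ],
       [-0.58979279, -0.13573599, -0.79606545]]), 't': array([ 0.140587  , -0.3636829 ,  1.53434031])}
0.9959906462585034
side {'vfov': 55.854980108683236, 'cx': 278.0264129367041, 'cy': 216.2374101482435, 'R': array([[ 0.99824573, -0.05886083,  0.00639295],
       [-0.03844323, -0.72649286, -0.68609784],
       [ 0.04502872,  0.68464847, -0.7274812 ]]), 't': array([-0.54396742,  0.09637912,  1.23411903])}
0.9958418367346938
wrist {'vfov': 65.70646984690485, 'cx': 275.40857063265037, 'cy': 206.00775762819453, 'tool_from_camera': array([[-5.32170545e-04, -9.46822395e-01, -3.21756226e-01,
         8.27558979e-02],
       [ 9.99999566e-01, -7.50119419e-04,  5.53398930e-04,
        -5.73193040e-04],
       [-7.65326094e-04, -3.21755792e-01,  9.46822383e-01,
        -1.16402311e-01],
       [ 0.00000000e+00,  0.00000000e+00,  0.00000000e+00,
         1.00000000e+00]])}
0.996109693877551
```

View pics/scene0.png

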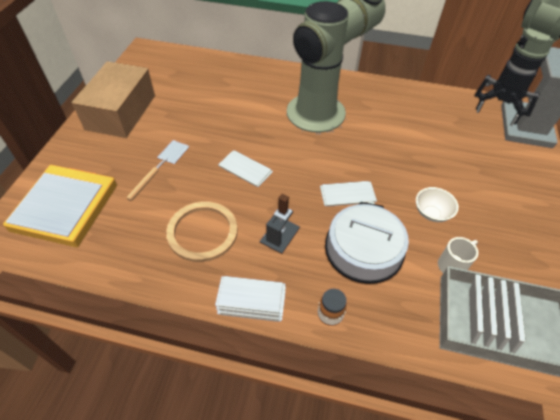

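View pics/side0.png

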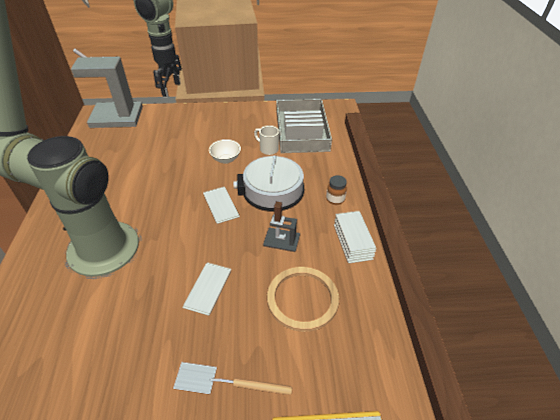

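The scene camera shows the ring rest at (202,230), the stand at (280,232) with the lifter handle at (283,205), and the pot with its lid at (368,240). The side camera shows the pot at (273,180), stand at (282,232) and rest at (303,297).

```bash
cat > h.py <<'E'
from plant import *
import numpy as np,cv2
from scipy.optimize import least_squares
def cloud(n,d):
    m=camera_model(n);f=210/np.tan(np.radians(m["vfov"]/2))
    v,u=np.mgrid[:420,:560];p=np.stack([(u-m["cx"])/f*d,(v-m["cy"])/f*d,d],-1)
    return (p-m["t"])@m["R"]
def circ(p):
    r=least_squares(lambda q:np.hypot(p[:,0]-q[0],p[:,1]-q[1])-q[2],[*p[:,:2].mean(0),.08],loss="soft_l1",f_scale=.003);return r.x
def rect(p):
    (c,s,a)=cv2.minAreaRect((p[:,:2]*1000).astype(np.float32));return np.round(c,1),np.round(s,1),round(a,1)
E
python3 - <<'E'
from h import *
reg={"scene":dict(rest=(150,190,250,270),pot=(318,195,415,285),st=(255,190,305,255)),"side":dict(rest=(255,255,350,335),pot=(228,145,312,215),st=(258,198,306,254))}
for n in reg:
    P=cloud(n,np.load(n+"0.npy"));im=cv2.imread(f"pics/{n}0.png")
    g=lambda k:P[reg[n][k][1]:reg[n][k][3],reg[n][k][0]:reg[n][k][2]].reshape(-1,3)
    r=g("rest");r=r[(r[:,2]>.012)&(r[:,2]<.025)];c=circ(r);rr=np.hypot(*(r[:,:2]-c[:2]).T)
    print(n,"rest",c,len(r),rr.min(),rr.max(),np.median(r[:,2]), "minrect",rect(r))
    p=g("pot");f=p[(p[:,2]>.072)&(p[:,2]<.082)];print(" flange",rect(f),np.median(f[:,2]),len(f),cv2.minEnclosingCircle((f[:,:2]*1000).astype(np.float32)))
    b=p[(p[:,2]>.098)&(p[:,2]<.125)];print(" bar",rect(b),np.median(b[:,2]),len(b))
    s=g("st")
    for lo,hi in((.004,.018),(.02,.075),(.08,.097),(.1,.155),(.155,.17)):
        q=s[(s[:,2]>lo)&(s[:,2]<hi)]
        if len(q)>3:print(" st",lo,rect(q),len(q),np.round(np.median(q,0),4))
    x0,y0,x1,y1=reg[n]["st"];cv2.imwrite(f"pics/st_{n}.png",cv2.resize(im[y0-5:y1+5,x0-15:x1+15],None,fx=7,fy=7,interpolation=2))
    # colours of handle
a=cv2.imread("pics/st_scene.png");b=cv2.imread("pics/st_side.png");h=500
a=cv2.resize(a,(395,500));b=cv2.resize(b,(395,400));b=cv2.copyMakeBorder(b,0,100,0,0,0);cv2.imwrite("pics/st.png",np.hstack([a,b]))
E
```

```text
scene rest [ 0.60436411 -0.21493565  0.08947269] 1315 0.07432786700235132 0.10426563160288642 0.01804090571296983 minrect (array([ 603.4, -215.6]), array([199.7, 197.4]), 9.1)
 flange (array([544. , 239.5]), array([200. , 200.5]), 15.6) 0.07565867640172842 2909 ((545.7471923828125, 240.4566650390625), 103.34549713134766)
 bar (array([541.3, 241.2]), array([110.8,  14. ]), 81.1) 0.10868637457019864 180
 st 0.004 (array([512.8, -11.1]), array([222.6, 142. ]), 13.7) 538 [0.5637 0.0154 0.0095]
 st 0.02 (array([572.,  -2.]), array([43. , 60.2]), 70.8) 188 [ 0.5968 -0.0063  0.0468]
 st 0.08 (array([562.4,  -1.1]), array([43.7, 78.4]), 74.9) 272 [0.5742 0.0006 0.0903]
 st 0.1 (array([552.2,   6.2]), array([15.6, 27.6]), 13.7) 141 [0.5535 0.0062 0.1286]
 st 0.155 (array([545.2,   5.1]), array([23.9, 21.2]), 72.3) 58 [0.5467 0.0061 0.1593]
side rest [ 0.60123792 -0.21935596  0.08969637] 1386 0.0765864138553226 0.20129873468971127 0.01647298076125981 minrect (array([ 638.1, -210.9]), array([274. , 200.6]), 12.8)
 flange (array([544.4, 236.1]), array([185.3, 185.8]), 51.4) 0.07458401199992595 1266 ((538.42724609375, 233.5523223876953), 101.71519470214844)
 bar (array([540.4, 144.8]), array([ 23., 293.]), 0.4) 0.10792102689395584 60
 st 0.004 (array([551. ,  67.4]), array([235.2, 146.8]), 84.4) 637 [0.5542 0.0011 0.0089]
 st 0.02 (array([555.7,  61. ]), array([127.4, 195.3]), 3.8) 345 [0.5492 0.136  0.0379]
 st 0.08 (array([560.3,  -2.9]), array([43.2, 76.3]), 74.4) 232 [ 0.564  -0.0106  0.0887]
 st 0.1 (array([546.8,  -3.9]), array([29.7, 16.6]), 26.1) 109 [ 0.5434 -0.0074  0.1301]
 st 0.155 (array([544.1,   1. ]), array([24., 19.]), 69.7) 42 [ 5.439e-01 -2.000e-04  1.579e-01]
```

View pics/st.png

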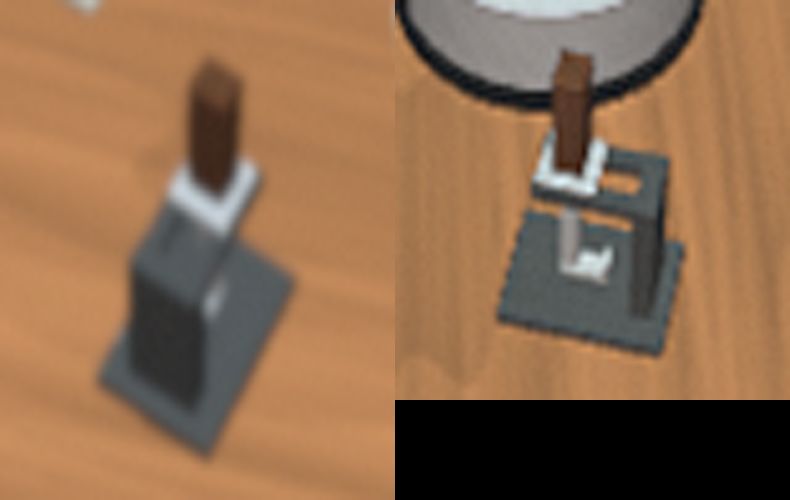

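View pics/wrist0.png

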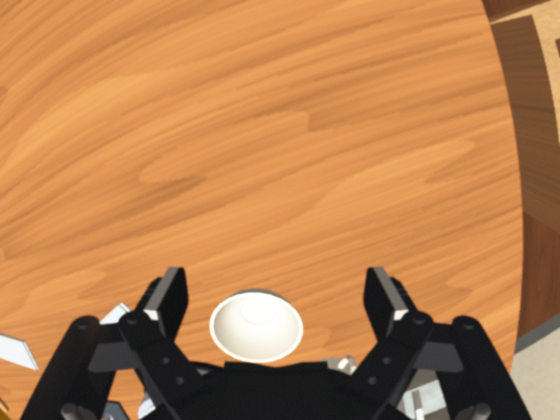

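The stand crop shows the handle at its -x end with the hook towards the post, so stand +x points about 15.5° below world x. The fork point is about (0.545, 0.003). The rest is about (0.603, -0.217) and the lid bar centre about (0.541, 0.240), with the lid yaw near -9°. The wrist view shows only the bowl, at (255,325).

Request:
{"name": "send_rows", "arguments": {
  "commands": [
    [-2.55, -1.78, 0, 0, 0, 0],
    [-2.55, -1.78, 0, 0, 0, 0],
    [-2.55, -1.78, 0, 0, 0, 0],
    [-2.55, -1.78, 0, 0, 0, 0],
    [-2.55, -1.78, 0, 0, 0, 0],
    [-2.55, -1.78, 0, 0, 0, 0],
    [-2.55, -1.78, 0, 0, 0, 0],
    [-2.55, -1.78, 0, 0, 0, 0],
    [-2.55, -1.78, 0, 0, 0, 0],
    [-2.55, -1.78, 0, 0, 0, 0],
    [-2.55, -1.78, 0, 0, 0, 0],
    [-2.55, -1.78, 0, 0, 0, 0],
    [-2.55, -1.78, 0, 0, 0, 0],
    [-2.55, -1.78, 0, 0, 0, 0],
    [-2.55, -1.78, 0, 0, 0, 0],
    [-2.55, -1.78, 0, 0, 0, 0],
    [-2.55, -1.78, 0, 0, 0, 0],
    [-2.55, -1.78, 0, 0, 0, 0],
    [-2.55, -1.78, 0, 0, 0, 0],
    [0, 0, 0, 0, 0, -5]
  ]
}}

```text
time_s: 1.82
tool_pos: [0.5309, 0.025, 0.2559]
orientation: [0.001, 0.136, 0.991, -0.001]
ft_force: [-0.1, -0.4, -0.9]
opening: 1.001
grip_force: 0.0
```

```bash
cat >> h.py <<'E'
from scipy.spatial.transform import Rotation as Ro
def tool():
    o=get_obs();q=o["orientation"];return np.array(o["tool_pos"]),Ro.from_quat([q[1],q[2],q[3],q[0]]).as_matrix(),o
def go(xyz,yaw_y=None):
    """tool-frame shift in cm to put the TCP at xyz; turn in deg to level the tool with tool-y at yaw_y"""
    p,R,o=tool();a=np.degrees(np.arctan2(R[1,1],R[0,1]));
    w=None
    if yaw_y is not None:
        c=np.cos(np.radians(yaw_y));s=np.sin(np.radians(yaw_y));T=np.array([[-s,c,0],[c,s,0],[0,0,-1.]]).T
        T=np.column_stack([[s,-c,0],[c,s,0],[0,0,-1.]])
        if np.dot(T[:,0],R[:,0])<0:T[:,:2]*=-1
        w=np.round(np.degrees(Ro.from_matrix(R.T@T).as_rotvec()),2)
    print("t",round(o["time_s"],2),"tcp",np.round(p,4),"yawY",round(a,2),"F",np.round(o["ft_force"],2),"M",np.round(o["wrist_torque"],3),"open",round(o["opening"],3),"| shift cm",np.round(R.T@(np.array(xyz)-p)*100,2),"turn",w)
E
python3 - <<'E'
from h import *
go([.545,.003,.26],74.5)
p,R,o=tool();im,d=grab_frame("wrist");cv2.imwrite("pics/w1.png",im[:,:,::-1]);np.savez("w1",d=d,p=p,R=R)
E
```

```text
Traceback (most recent call last):
  File "h.py", line 23, in go
    w=np.round(np.degrees(Ro.from_matrix(R.T@T).as_rotvec()),2)
                          ~~~~~~~~~~~~~~^^^^^^^
  File "scipy/spatial/transform/_rotation.pyx", line 1143, in scipy.spatial.transform._rotation.Rotation.from_matrix
ValueError: Non-positive determinant (left-handed or null coordinate frame) in rotation matrix 0: [[ 0.99999359 -0.00261715  0.0024452 ]
 [-0.0026206  -0.99999557  0.00140937]
 [-0.0024415   0.00141577  0.99999602]].
```

```bash
sed -i '/T=np.array(\[\[-s/s/T=np.array.*//; s/\[\[s,-c,0\],\[c,s,0\]/[[-s,c,0],[c,s,0]/' h.py; cat >> h.py <<'E'
def wcloud(d,p,R):
    m=camera_model("wrist");f=210/np.tan(np.radians(m["vfov"]/2));v,u=np.mgrid[:420,:560]
    a=u-m["cx"];b=v-m["cy"];r=np.hypot(a,b)+1e-9;t=np.tan(r/f)
    c=np.stack([a/r*t*d,b/r*t*d,d],-1);T=m["tool_from_camera"]
    return (c@T[:3,:3].T+T[:3,3])@R.T+p
E
python3 - <<'E'
from h import *
go([.545,.003,.26],74.5)
p,R,o=tool();im,d=grab_frame("wrist");cv2.imwrite("pics/w1.png",im[:,:,::-1]);np.savez("w1",d=d,p=p,R=R)
P=wcloud(d,p,R).reshape(-1,3)
for lo,hi in((.085,.0935),(.0935,.099),(.152,.168)):
    q=P[(P[:,2]>lo)&(P[:,2]<hi)&(np.hypot(P[:,0]-.555,P[:,1])<.07)];
    if len(q)>5:print(lo,rect(q),len(q),np.median(q,0))
E
```

```text
t 1.82 tcp [0.5309 0.025  0.2559] yawY 74.35 F [-0.12 -0.36 -0.88] M [ 0.033 -0.038 -0.016] open 1.001 | shift cm [-1.95 -1.74 -0.4 ] turn [-0.08  0.14 -0.15]
0.085 (array([560.3,  -1. ]), array([42.6, 76.1]), 73.6) 1165 [0.57426493 0.00405727 0.08890076]
0.0935 (array([543.2,   4.6]), array([35.4, 34. ]), 72.0) 439 [0.53427065 0.01148444 0.09415302]
0.152 (array([543. ,   4.6]), array([23.5, 20.5]), 72.4) 865 [0.54148455 0.00503118 0.15825609]
```

View pics/w1.png

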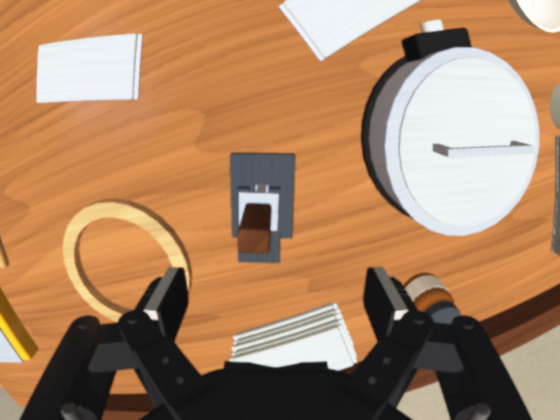

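The wrist view shows the handle top at (255,228) and the white collar at (258,210), with the rest at lower left (125,265). The lid bar runs from (435,150) to (535,147).

```bash
python3 - <<'E'
from h import *
z=np.load("w1.npz");P=wcloud(z["d"],z["p"],z["R"])
q=P[190:330,55:185].reshape(-1,3);q=q[(q[:,2]>.012)&(q[:,2]<.026)];print("rest",rect(q),np.median(q,0),len(q),circ(q))
L=P[40:240,360:545].reshape(-1,3);f=L[(L[:,2]>.068)&(L[:,2]<.085)];print("flange",rect(f),np.median(f[:,2]),len(f))
b=L[(L[:,2]>.1)&(L[:,2]<.13)&(np.hypot(L[:,0]-.541,L[:,1]-.24)<.07)];print("bar",rect(b),np.median(b[:,2]),len(b))
go([.544,.004,.1335],73.5)
E
```

```text
rest (array([ 579.1, -225.3]), array([151.7, 200. ]), 23.8) [ 0.5526358  -0.21264613  0.01628928] 3368 [ 0.59977795 -0.21454221  0.08901917]
flange (array([541.7, 239.9]), array([208.9, 207.2]), 60.6) 0.07471896820001046 21120
bar (array([540.3, 239.8]), array([113. ,   8.9]), 80.3) 0.10871399718636209 834
t 1.87 tcp [0.5293 0.0269 0.2558] yawY 74.71 F [-0.45  0.41 -0.01] M [0.037 0.051 0.042] open 1.001 | shift cm [-2.02 -1.82 12.23] turn [-0.02  0.01  1.21]
```

Request:
{"name": "send_rows", "arguments": {
  "commands": [
    [-0.7, -0.6, 0, 0, 0, 0],
    [-0.7, -0.6, 0, 0, 0, 0],
    [-0.62, -0.62, 0, 0, 0, 0],
    [0, 0, 0, 0, 0, 1.2],
    [0, 0, 1, 0, 0, 0],
    [0, 0, 2, 0, 0, 0],
    [0, 0, 2, 0, 0, 0],
    [0, 0, 1, 0, 0, 0],
    [0, 0, 0.5, 0, 0, 0],
    [0, 0, 0, 0, 0, 0]
  ]
}}

```text
time_s: 2.7
tool_pos: [0.5416, 0.0068, 0.19]
orientation: [-0.001, 0.145, 0.989, -0.0]
ft_force: [0.0, 0.9, 0.2]
opening: 0.998
grip_force: 0.0
```

```bash
python3 - <<'E'
from h import *
p,R,o=tool();im,d=grab_frame("wrist");P=wcloud(d,p,R).reshape(-1,3)
q=P[(P[:,2]>.152)&(P[:,2]<.168)&(np.hypot(P[:,0]-.545,P[:,1])<.025)]
print(rect(q),len(q),np.median(q,0))
go([.544,.004,.1335],73.5)
E
```

```text
(array([543.2,   4.2]), array([24.4, 20.7]), 72.6) 1647 [0.54131796 0.00463837 0.15834771]
t 2.75 tcp [0.5423 0.0066 0.1911] yawY 73.37 F [ 0.32 -1.05 -0.42] M [-0.01  -0.003 -0.034] open 0.998 | shift cm [-0.24 -0.2   5.76] turn [-0.01 -0.05 -0.13]
```

Request:
{"name": "send_rows", "arguments": {
  "commands": [
    [-0.16, -0.21, 0, 0, 0, 0.4],
    [0, 0, 1, 0, 0, 0],
    [0, 0, 1.2, 0, 0, 0],
    [0, 0, 1.2, 0, 0, 0],
    [0, 0, 1.2, 0, 0, 0],
    [0, 0, 0.7, 0, 0, 0],
    [0, 0, 0.45, 0, 0, 0],
    [0, 0, 0, 0, 0, 0],
    [0, 0, 0, 0, 0, 0]
  ]
}}

```text
time_s: 3.5
tool_pos: [0.5437, 0.0038, 0.134]
orientation: [0.0, 0.148, 0.989, -0.0]
ft_force: [0.3, -0.2, 0.4]
opening: 1.001
grip_force: 0.0
```

Request:
{"name": "send_rows", "arguments": {
  "commands": [
    [0, 0, 0, 0, 0, 0],
    [0, 0, 0, 0, 0, 0],
    [0, 0, 0, 0, 0, 0],
    [0, 0, 0, 0, 0, 0],
    [0, 0, 0, 0, 0, 0],
    [0, 0, 0, 0, 0, 0],
    [0, 0, 0, 0, 0, 0],
    [0, 0, 0, 0, 0, 0],
    [0, 0, 0, 0, 0, 0],
    [0, 0, 0, 0, 0, 0],
    [0, 0, 0, 0, 0, 0],
    [0, 0, 0, 0, 0, 0]
  ],
  "gripper": 1.5,
  "newtons": 80
}}

```text
time_s: 4.5
tool_pos: [0.5438, 0.0039, 0.1342]
orientation: [0.0, 0.148, 0.989, 0.0]
ft_force: [-0.3, 1.0, 5.5]
opening: 0.271
grip_force: 78.8
```

```bash
python3 - <<'E'
from h import *
go([.544,.004,.1335],73.5);print(get_obs()["grip_force"])
E
```

```text
t 4.5 tcp [0.5438 0.0039 0.1342] yawY 72.96 F [-0.32  1.    5.51] M [ 0.118  0.15  -0.018] open 0.271 | shift cm [-0.02  0.02  0.07] turn [ 0.02  0.04 -0.54]
78.79393100738525
```

Request:
{"name": "send_rows", "arguments": {
  "commands": [
    [0, 0, -0.4, 0, 0, 0],
    [0, 0, -0.4, 0, 0, 0],
    [0, 0, -0.4, 0, 0, 0],
    [0, 0, 0, 0, 0, 0],
    [0.4, 0, 0, 0, 0, 0],
    [0.8, 0, 0, 0, 0, 0],
    [1, 0, 0, 0, 0, 0],
    [1, 0, 0, 0, 0, 0],
    [1, 0, 0, 0, 0, 0],
    [1, 0, 0, 0, 0, 0],
    [1, 0, 0, 0, 0, 0],
    [1, 0, 0, 0, 0, 0],
    [0.8, 0, 0, 0, 0, 0],
    [0.5, 0, 0, 0, 0, 0],
    [0, 0, -1, 0, 0, 0],
    [0, 0, -2, 0, 0, 0],
    [0, 0, -2, 0, 0, 0],
    [0, 0, -2, 0, 0, 0],
    [0, 0, -1, 0, 0, 0],
    [0, 0, 0, 0, 0, 0]
  ]
}}

```text
time_s: 6.17
tool_pos: [0.4639, 0.0287, 0.2282]
orientation: [0.003, 0.148, 0.989, 0.0]
ft_force: [1.1, 0.9, -0.7]
opening: 0.27
grip_force: 78.4
```

```bash
python3 - <<'E'
from h import *
# pre-insert: lid x dir yaw -9.5; hook seat 45 mm short of bar, seat z = .070+.018
a=np.radians(-9.5);ux=np.array([np.cos(a),np.sin(a)]);c=np.array([.5405,.240])
for s in(.045,0):
    t=c-ux*(s+.0125);print(s,t);go([*t,.070+.018+.1142],80.5)
p,R,o=tool();ims=[]
for n in("scene","side"):
    im,d=grab_frame(n);cv2.imwrite(f"pics/{n}2.png",im[:,:,::-1]);P=cloud(n,d).reshape(-1,3)
    q=P[(np.hypot(P[:,0]-p[0],P[:,1]-p[1])<.045)&(P[:,2]<p[2]-.095)&(P[:,2]>p[2]-.14)];print(n,len(q),np.round(q.min(0),4),np.round(q.max(0),4),rect(q))
    ims.append(im)
E
```

```text
0.045 [0.48378858 0.24949024]
t 6.17 tcp [0.4639 0.0287 0.2282] yawY 72.96 F [ 1.13  0.86 -0.72] M [-0.073 -0.02   0.018] open 0.27 | shift cm [ 4.58 21.69  2.6 ] turn [ 0.04  0.29 -7.54]
0 [0.52817143 0.2420631 ]
t 6.17 tcp [0.4639 0.0287 0.2282] yawY 72.96 F [ 1.13  0.86 -0.72] M [-0.073 -0.02   0.018] open 0.27 | shift cm [ 0.12 22.28  2.62] turn [ 0.04  0.29 -7.54]
scene 65 [0.4608 0.0156 0.1077] [0.4896 0.0364 0.1324] (array([474.2,  26. ]), array([14.9, 30.4]), 75.6)
side 61 [0.4582 0.0136 0.1057] [0.4885 0.0323 0.1322] (array([473. ,  23.6]), array([16.2, 30.2]), 78.9)
```

Request:
{"name": "send_rows", "arguments": {
  "commands": [
    [0.15, 0.7, 0, 0, 0, 0],
    [0.33, 1.5, 0, 0, 0, 0],
    [0.45, 2.2, 0, 0, 0, 0],
    [0.5, 2.4, 0, 0, 0, 0],
    [0.5, 2.4, 0, 0, 0, 0],
    [0.5, 2.4, 0, 0, 0, 0],
    [0.5, 2.4, 0, 0, 0, 0],
    [0.5, 2.4, 0, 0, 0, 0],
    [0.5, 2.2, 0, 0, 0, 0],
    [0.4, 1.7, 0, 0, 0, 0],
    [0.25, 1.39, 0, 0, 0, 0],
    [0, 0, 0, 0, 0, -2.5],
    [0, 0, 0, 0, 0, -2.5],
    [0, 0, 0, 0, 0, -2.5],
    [0, 0, 0.8, 0, 0, 0],
    [0, 0, 0.8, 0, 0, 0],
    [0, 0, 0.6, 0, 0, 0],
    [0, 0, 0, 0, 0, 0],
    [0, 0, 0, 0, 0, 0]
  ]
}}

```text
time_s: 7.85
tool_pos: [0.4814, 0.2493, 0.2028]
orientation: [-0.001, 0.084, 0.997, -0.0]
ft_force: [-0.0, -0.6, -0.7]
opening: 0.268
grip_force: 78.7
```

```bash
python3 - <<'E'
from h import *
a=np.radians(-9.5);ux=np.array([np.cos(a),np.sin(a)]);c=np.array([.5403,.2402])
p,R,o=tool()
b=[]
for n in("scene","side"):
    im,d=grab_frame(n);cv2.imwrite(f"pics/{n}3.png",im[:,:,::-1]);P=cloud(n,d).reshape(-1,3)
    q=P[(np.hypot(P[:,0]-p[0],P[:,1]-p[1])<.045)&(P[:,2]<.11)&(P[:,2]>.083)];print(n,len(q),rect(q),q.min(0))
    k=P[(np.hypot(P[:,0]-c[0],P[:,1]-c[1])<.07)&(P[:,2]<.12)&(P[:,2]>.1)&((P[:,:2]-c)@ux>-.02)];print("bar",len(k),rect(k),np.median(k,0))
t=c-ux*.0125;go([*t,.2022],80.5)
E
```

```text
scene 58 (array([492.2, 247.9]), array([13.2, 33.8]), 78.9) [0.47645658 0.23861814 0.08364391]
bar 178 (array([541.2, 241.4]), array([110.6,  13.5]), 80.4) [0.54286466 0.24241717 0.10873328]
side 44 (array([493.6, 243.7]), array([31.6, 17. ]), 26.1) [0.4766789  0.237901   0.08328849]
bar 59 (array([540.7, 236. ]), array([111.7,   8.6]), 80.3) [0.5402821  0.23032978 0.10787108]
t 7.95 tcp [0.4821 0.2495 0.2037] yawY 80.43 F [ 0.14  0.25 -1.27] M [-0.025 -0.024 -0.018] open 0.271 | shift cm [-4.65  0.05  0.15] turn [-0.   -0.01 -0.07]
```

Request:
{"name": "send_rows", "arguments": {
  "commands": [
    [-0.4, 0, 0.1, 0, 0, 0],
    [-0.7, 0, 0, 0, 0, 0],
    [-0.8, 0, 0, 0, 0, 0],
    [-0.8, 0, 0, 0, 0, 0],
    [-0.7, 0, 0, 0, 0, 0],
    [-0.6, 0, 0, 0, 0, 0],
    [-0.4, 0, 0, 0, 0, 0],
    [-0.27, 0, 0, 0, 0, 0],
    [0, 0, 0, 0, 0, 0],
    [0, 0, 0, 0, 0, 0]
  ]
}}

```text
time_s: 8.78
tool_pos: [0.5279, 0.2418, 0.2026]
orientation: [-0.0, 0.083, 0.997, -0.0]
ft_force: [-0.2, 0.6, -2.0]
opening: 0.274
grip_force: 78.7
```

```bash
python3 - <<'E'
from h import *
a=np.radians(-9.5);ux=np.array([np.cos(a),np.sin(a)]);c=np.array([.5405,.2407])
p,R,o=tool();ims=[]
for n,(x0,y0) in dict(scene=(320,165),side=(225,110)).items():
    im,d=grab_frame(n);ims.append(cv2.resize(im[y0:y0+100,x0:x0+100,::-1],(400,400),interpolation=2))
cv2.imwrite("pics/c4.png",np.hstack(ims))
go([*(c-ux*.0125),.2022],80.5)
E
```

```text
t 8.88 tcp [0.5277 0.2419 0.2027] yawY 80.47 F [ 0.3  -0.42 -1.11] M [-0.064  0.027  0.013] open 0.263 | shift cm [-0.03  0.09  0.05] turn [-0.01 -0.02 -0.03]
```

View pics/c4.png

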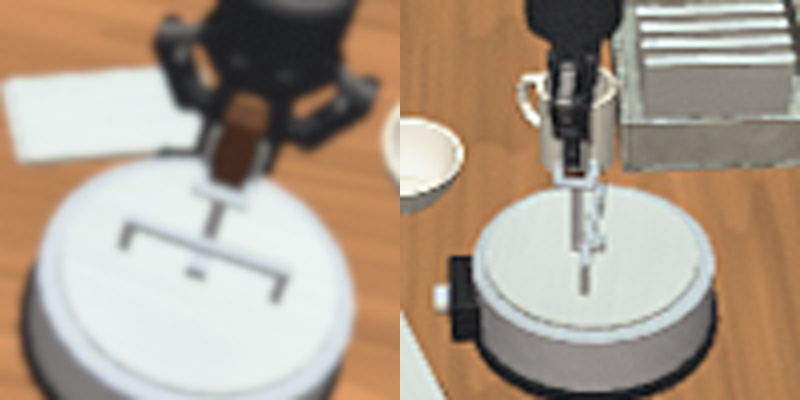

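The lifter is under the bar in both crops: the shank meets the bar at about (210,240) on the left, and the lip shows beyond it at (195,272). I'll do a trial lift now.

Request:
{"name": "send_rows", "arguments": {
  "commands": [
    [0, 0, -0.3, 0, 0, 0],
    [0, 0, -0.4, 0, 0, 0],
    [0, 0, -0.3, 0, 0, 0],
    [0, 0, -0.1, 0, 0, 0],
    [0, 0, -0.1, 0, 0, 0],
    [0, 0, -0.1, 0, 0, 0],
    [0, 0, -0.1, 0, 0, 0],
    [0, 0, -0.1, 0, 0, 0],
    [0, 0, -0.1, 0, 0, 0],
    [0, 0, -0.05, 0, 0, 0],
    [0, 0, 0, 0, 0, 0],
    [0, 0, 0, 0, 0, 0],
    [0, 0, 0, 0, 0, 0]
  ]
}}

```text
time_s: 9.97
tool_pos: [0.5279, 0.2417, 0.219]
orientation: [-0.0, 0.083, 0.997, -0.0]
ft_force: [1.0, -0.4, -6.4]
opening: 0.272
grip_force: 78.5
```

```bash
cat >> h.py <<'E'
def tilt(c):
    """flange-top plane slope from both views: tilt along bar (deg, + = +y side up), along lid x, mean z; F, M in bar axes"""
    a=np.radians(-9.5);u=np.array([np.cos(a),np.sin(a)]);v=np.array([-u[1],u[0]]);p,R,o=tool()
    Fs=[];Ms=[]
    for n in("scene","side"):
        im,d=grab_frame(n);P=cloud(n,d).reshape(-1,3);r=np.hypot(*(P[:,:2]-c).T)
        z0=p[2]-.1142-.032+.006
        k=P[(r<.085)&(abs(P[:,2]-z0)<.014)]
        for i in range(4):
            A=np.column_stack([(k[:,:2]-c)@v,(k[:,:2]-c)@u,np.ones(len(k))]);s=np.linalg.lstsq(A,k[:,2],rcond=None)[0];e=abs(k[:,2]-A@s);k=k[e<max(.0015,2*np.median(e))]
        print(n,len(k),"tilt y,x deg",np.round(np.degrees(s[:2]),2),"z0",round(s[2],4))
        q=get_obs();Fs.append(q["ft_force"]);Ms.append(q["wrist_torque"])
    M=np.mean(Ms,0);print("F",np.round(np.mean(Fs,0),2),"M about u,v",np.round([M[:2]@u,M[:2]@v],3),"tcp",np.round(tool()[0],4))
E
python3 -c "
from h import *
tilt(np.array([.5405,.2407]))"
```

```text
scene 1428 tilt y,x deg [1.75 0.1 ] z0 0.0785
side 660 tilt y,x deg [1.69 0.04] z0 0.0774
F [ 0.46 -0.33 -6.57] M about u,v [-0.182  0.06 ] tcp [0.528  0.2417 0.2191]
```

The +y side rises by 1.7° and the hook carries about 5 N, so the balance point is 7 to 18 mm towards -y. I'll lower, slide 11 mm to -y and lift again.

Request:
{"name": "send_rows", "arguments": {
  "commands": [
    [0, 0, 0.1, 0, 0, 0],
    [0, 0, 0.1, 0, 0, 0],
    [0, 0, 0.1, 0, 0, 0],
    [0, 0, 0.2, 0, 0, 0],
    [0, -0.5, 0, 0, 0, 0],
    [0, -0.6, 0, 0, 0, 0],
    [0, 0, 0, 0, 0, 0],
    [0, 0, -0.2, 0, 0, 0],
    [0, 0, -0.1, 0, 0, 0],
    [0, 0, -0.1, 0, 0, 0],
    [0, 0, -0.1, 0, 0, 0],
    [0, 0, -0.1, 0, 0, 0],
    [0, 0, 0, 0, 0, 0],
    [0, 0, 0, 0, 0, 0],
    [0, 0, 0, 0, 0, 0]
  ]
}}

```text
time_s: 11.32
tool_pos: [0.5261, 0.2309, 0.22]
orientation: [-0.0, 0.083, 0.997, -0.0]
ft_force: [0.5, 0.1, -7.3]
opening: 0.272
grip_force: 79.2
```

```bash
python3 -c "
from h import *
tilt(np.array([.5405,.2407]))"
```

```text
scene 1390 tilt y,x deg [0.41 0.86] z0 0.0796
side 652 tilt y,x deg [0.43 0.76] z0 0.0782
F [-0.58 -0.97 -7.98] M about u,v [-0.209  0.019] tcp [0.5261 0.231  0.2201]
```

The lid now hangs almost free, raised about 3.7 mm, but the y tilt is +0.4° and the forces suggest the balance point is near the hook's -y edge. I'll move 5 mm further to -y and compare.

Request:
{"name": "send_rows", "arguments": {
  "commands": [
    [0, 0, 0.1, 0, 0, 0],
    [0, 0, 0.1, 0, 0, 0],
    [0, 0, 0.1, 0, 0, 0],
    [0, 0, 0.1, 0, 0, 0],
    [0, 0, 0.2, 0, 0, 0],
    [0, -0.5, 0, 0, 0, 0],
    [0, 0, 0, 0, 0, 0],
    [0, 0, -0.2, 0, 0, 0],
    [0, 0, -0.1, 0, 0, 0],
    [0, 0, -0.1, 0, 0, 0],
    [0, 0, -0.1, 0, 0, 0],
    [0, 0, -0.1, 0, 0, 0],
    [0, 0, 0, 0, 0, 0],
    [0, 0, 0, 0, 0, 0],
    [0, 0, 0, 0, 0, 0]
  ]
}}

```text
time_s: 12.67
tool_pos: [0.5253, 0.226, 0.2201]
orientation: [-0.0, 0.083, 0.997, -0.0]
ft_force: [0.4, 0.0, -6.3]
opening: 0.266
grip_force: 78.9
```

```bash
python3 -c "
from h import *
tilt(np.array([.5405,.2407]))"
```

```text
scene 1432 tilt y,x deg [0.09 0.61] z0 0.0796
side 644 tilt y,x deg [0.13 0.76] z0 0.0784
F [-0.24 -0.18 -8.44] M about u,v [-0.103  0.058] tcp [0.5253 0.2261 0.2202]
```

Level to 0.1° and hanging free. I'll lift a bit further and check again.

Request:
{"name": "send_rows", "arguments": {
  "commands": [
    [0, 0, -0.1, 0, 0, 0],
    [0, 0, -0.15, 0, 0, 0],
    [0, 0, -0.2, 0, 0, 0],
    [0, 0, -0.2, 0, 0, 0],
    [0, 0, -0.2, 0, 0, 0],
    [0, 0, -0.15, 0, 0, 0],
    [0, 0, -0.1, 0, 0, 0],
    [0, 0, 0, 0, 0, 0],
    [0, 0, 0, 0, 0, 0]
  ]
}}

```text
time_s: 13.52
tool_pos: [0.5254, 0.226, 0.2314]
orientation: [0.0, 0.083, 0.997, -0.0]
ft_force: [-0.8, -0.5, -7.6]
opening: 0.27
grip_force: 79.1
```

```bash
python3 -c "
from h import *
tilt(np.array([.5405,.2407]))"
```

```text
scene 1467 tilt y,x deg [ 1.51 -0.26] z0 0.0914
side 735 tilt y,x deg [ 2.47 -0.38] z0 0.0903
F [-0.21 -0.08 -7.09] M about u,v [0.045 0.112] tcp [0.5253 0.2261 0.2312]
```

The y tilt is growing on the +y side, so the balance point is still just outside the hook. I'll lower straight away.

Request:
{"name": "send_rows", "arguments": {
  "commands": [
    [0, 0, 0.2, 0, 0, 0],
    [0, 0, 0.25, 0, 0, 0],
    [0, 0, 0.25, 0, 0, 0],
    [0, 0, 0.2, 0, 0, 0],
    [0, 0, 0.15, 0, 0, 0],
    [0, 0, 0.1, 0, 0, 0],
    [0, 0, 0.1, 0, 0, 0],
    [0, 0, 0, 0, 0, 0],
    [0, 0, 0, 0, 0, 0]
  ]
}}

```text
time_s: 14.37
tool_pos: [0.5258, 0.2264, 0.2194]
orientation: [0.001, 0.083, 0.997, 0.0]
ft_force: [-0.5, -0.8, -0.7]
opening: 0.27
grip_force: 79.9
```

```bash
python3 -c "
from h import *
tilt(np.array([.5405,.2407]))
tilt(np.array([.5405,.2407]))"
```

```text
scene 1556 tilt y,x deg [ 3.34 -0.99] z0 0.0812
side 799 tilt y,x deg [ 3.31 -1.03] z0 0.0799
F [-0.12  0.42 -1.6 ] M about u,v [0.013 0.004] tcp [0.5257 0.2263 0.2193]
scene 1439 tilt y,x deg [ 3.31 -1.05] z0 0.0812
side 772 tilt y,x deg [ 3.39 -1.43] z0 0.0802
F [ 0.01  0.09 -1.7 ] M about u,v [-0.015  0.02 ] tcp [0.5256 0.2262 0.2191]
```

```bash
python3 - <<'E'
from h import *
a=np.radians(-9.5);u=np.array([np.cos(a),np.sin(a)]);v=np.array([-u[1],u[0]]);c=np.array([.5405,.2407])
ims=[]
for n,(x0,y0) in dict(scene=(315,175),side=(220,125)).items():
    im,d=grab_frame(n);P=cloud(n,d).reshape(-1,3);r=np.hypot(*(P[:,:2]-c).T)
    D0=cloud(n,np.load(n+"0.npy")).reshape(-1,3)
    for nm,Q in(("start",D0),("now",P)):
        rr=np.hypot(*(Q[:,:2]-c).T);k=Q[(rr<.075)&(Q[:,2]>.102)&(Q[:,2]<.13)&(abs((Q[:,:2]-c)@u)<.012)]
        s=(k[:,:2]-c)@v;w=(k[:,:2]-c)@u;print(n,nm,"bar",len(k),"v range",np.round([s.min(),s.max()],4),"u",np.round(np.median(w),4))
        f=Q[(rr<.12)&(Q[:,2]>.0685)&(Q[:,2]<.09)];A=f-[*c,0];print("  flange v",np.round(np.percentile(A[:,:2]@v,[.3,99.7]),4),"u",np.round(np.percentile(A[:,:2]@u,[.3,99.7]),4))
    ims.append(cv2.resize(im[y0:y0+100,x0:x0+100,::-1],(400,400),interpolation=2))
cv2.imwrite("pics/c5.png",np.hstack(ims))
E
```

```text
scene start bar 170 v range [-0.0548  0.0561] u 0.0028
  flange v [-0.0997  0.1013] u [-0.0977  0.1047]
scene now bar 213 v range [-0.0545  0.0568] u 0.0032
  flange v [-0.1003  0.1015] u [-0.0868  0.1044]
side start bar 54 v range [-0.0613  0.0517] u 0.0011
  flange v [-0.1051  0.0925] u [-0.0976  0.1031]
side now bar 82 v range [-0.0589  0.0543] u 0.0017
  flange v [-0.1063  0.0865] u [-0.0969  0.1007]
```

View pics/c5.png

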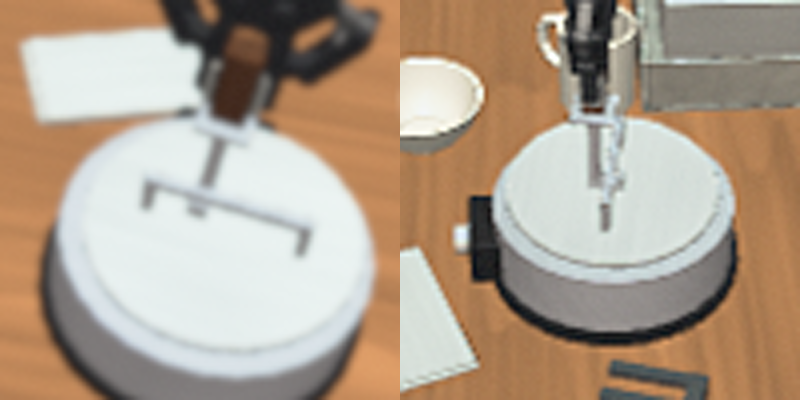

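The crops show the lid with its +y side riding about 5 mm high; the tilt is 3.3° and the boss is on the rim's +y edge. The hook at (205,195) is unloaded but still under the bar. The release rate puts the balance point at roughly y = -25 to -27 mm. I'll drop the hook clear, slide 10 mm further to -y and lift gently, which should level it.

Request:
{"name": "send_rows", "arguments": {
  "commands": [
    [0, 0, 0.2, 0, 0, 0],
    [0, 0, 0.2, 0, 0, 0],
    [0, 0, 0, 0, 0, 0],
    [0, -0.4, 0, 0, 0, 0],
    [0, -0.4, 0, 0, 0, 0],
    [0, -0.2, 0, 0, 0, 0],
    [0, 0, 0, 0, 0, 0],
    [0, 0, -0.2, 0, 0, 0],
    [0, 0, -0.1, 0, 0, 0],
    [0, 0, -0.05, 0, 0, 0],
    [0, 0, -0.05, 0, 0, 0],
    [0, 0, -0.05, 0, 0, 0],
    [0, 0, -0.05, 0, 0, 0],
    [0, 0, 0, 0, 0, 0]
  ]
}}

```text
time_s: 15.83
tool_pos: [0.5238, 0.2162, 0.2198]
orientation: [-0.0, 0.083, 0.997, 0.0]
ft_force: [0.1, -0.2, -1.5]
opening: 0.271
grip_force: 79.7
```

```bash
python3 -c "
from h import *
tilt(np.array([.5405,.2407]))"
```

```text
scene 1458 tilt y,x deg [ 3.19 -1.15] z0 0.081
side 760 tilt y,x deg [ 3.42 -1.05] z0 0.0801
F [-0.2  -0.2  -1.47] M about u,v [ 0.022 -0.026] tcp [0.5238 0.2162 0.2197]
```

Request:
{"name": "send_rows", "arguments": {
  "commands": [
    [0, 0, -0.05, 0, 0, 0],
    [0, 0, -0.05, 0, 0, 0],
    [0, 0, -0.05, 0, 0, 0],
    [0, 0, 0, 0, 0, 0],
    [0, 0, 0, 0, 0, 0]
  ]
}}

```text
time_s: 16.35
tool_pos: [0.5234, 0.2161, 0.2208]
orientation: [-0.001, 0.083, 0.997, -0.0]
ft_force: [0.7, -0.4, -6.6]
opening: 0.27
grip_force: 79.3
```

```bash
python3 -c "
from h import *
tilt(np.array([.5405,.2407]))"
```

```text
scene 1455 tilt y,x deg [ 2.91 -1.11] z0 0.0818
side 686 tilt y,x deg [ 2.62 -1.36] z0 0.0806
F [ 0.27 -0.51 -6.48] M about u,v [-0.036 -0.026] tcp [0.5235 0.2162 0.221 ]
```

The load is now on the hook and the tilt is falling. I'll carry on slowly.

Request:
{"name": "send_rows", "arguments": {
  "commands": [
    [0, 0, -0.05, 0, 0, 0],
    [0, 0, -0.05, 0, 0, 0],
    [0, 0, -0.05, 0, 0, 0],
    [0, 0, -0.05, 0, 0, 0],
    [0, 0, 0, 0, 0, 0],
    [0, 0, 0, 0, 0, 0]
  ]
}}

```text
time_s: 16.95
tool_pos: [0.5238, 0.2162, 0.2233]
orientation: [0.0, 0.083, 0.997, 0.0]
ft_force: [-0.6, -0.0, -7.7]
opening: 0.273
grip_force: 79.2
```

```bash
python3 -c "
from h import *
tilt(np.array([.5405,.2407]))"
```

```text
scene 1482 tilt y,x deg [-0.08 -0.83] z0 0.0827
side 736 tilt y,x deg [-0.51 -1.33] z0 0.0811
F [ 0.06 -0.18 -7.06] M about u,v [-0.044  0.141] tcp [0.5236 0.2162 0.2232]
```

Request:
{"name": "send_rows", "arguments": {
  "commands": [
    [0, 0, -0.05, 0, 0, 0],
    [0, 0, -0.1, 0, 0, 0],
    [0, 0, -0.1, 0, 0, 0],
    [0, 0, -0.05, 0, 0, 0],
    [0, 0, 0, 0, 0, 0]
  ]
}}

```text
time_s: 17.47
tool_pos: [0.524, 0.2162, 0.2265]
orientation: [0.0, 0.083, 0.997, 0.0]
ft_force: [0.4, -0.2, -7.1]
opening: 0.268
grip_force: 79.1
```

```bash
python3 -c "
from h import *
tilt(np.array([.5405,.2407]))
tilt(np.array([.5405,.2407]))"
```

```text
scene 1465 tilt y,x deg [-0.18 -0.31] z0 0.086
side 693 tilt y,x deg [ 0.02 -0.25] z0 0.0847
F [-0.09  0.08 -7.44] M about u,v [-0.01   0.143] tcp [0.5238 0.2162 0.2263]
scene 1456 tilt y,x deg [-0.2 -0. ] z0 0.0856
side 647 tilt y,x deg [-0.19  0.24] z0 0.0843
F [ 0.38 -0.3  -7.03] M about u,v [-0.02   0.037] tcp [0.5238 0.2162 0.2263]
```

Request:
{"name": "send_rows", "arguments": {
  "commands": [
    [0, 0, -0.1, 0, 0, 0],
    [0, 0, -0.1, 0, 0, 0],
    [0, 0, -0.1, 0, 0, 0],
    [0, 0, -0.1, 0, 0, 0],
    [0, 0, -0.1, 0, 0, 0],
    [0, 0, -0.1, 0, 0, 0],
    [0, 0, 0, 0, 0, 0]
  ]
}}

```text
time_s: 18.25
tool_pos: [0.5239, 0.2162, 0.2326]
orientation: [0.0, 0.083, 0.997, 0.0]
ft_force: [-0.2, -0.7, -8.1]
opening: 0.271
grip_force: 79.1
```

```bash
python3 -c "
from h import *
tilt(np.array([.5405,.2407]))
tilt(np.array([.5405,.2407]))"
```

```text
scene 1509 tilt y,x deg [-0.23 -0.04] z0 0.0919
side 707 tilt y,x deg [-0.21 -0.15] z0 0.0905
F [-0.57  0.01 -6.84] M about u,v [-0.012  0.075] tcp [0.5238 0.2162 0.2323]
scene 1483 tilt y,x deg [-0.09  0.09] z0 0.0916
side 654 tilt y,x deg [-0.24 -0.07] z0 0.0902
F [ 0.21  0.15 -7.08] M about u,v [-0.011  0.084] tcp [0.5237 0.2162 0.2322]
```

Level and free. I'll lift it to carry height.

Request:
{"name": "send_rows", "arguments": {
  "commands": [
    [0, 0, -0.1, 0, 0, 0],
    [0, 0, -0.2, 0, 0, 0],
    [0, 0, -0.3, 0, 0, 0],
    [0, 0, -0.4, 0, 0, 0],
    [0, 0, -0.5, 0, 0, 0],
    [0, 0, -0.5, 0, 0, 0],
    [0, 0, -0.5, 0, 0, 0],
    [0, 0, -0.5, 0, 0, 0],
    [0, 0, -0.5, 0, 0, 0],
    [0, 0, -0.5, 0, 0, 0],
    [0, 0, -0.5, 0, 0, 0],
    [0, 0, -0.5, 0, 0, 0],
    [0, 0, -0.4, 0, 0, 0],
    [0, 0, -0.3, 0, 0, 0],
    [0, 0, -0.2, 0, 0, 0],
    [0, 0, -0.1, 0, 0, 0],
    [0, 0, 0, 0, 0, 0]
  ]
}}

```text
time_s: 19.87
tool_pos: [0.5238, 0.2162, 0.2924]
orientation: [0.0, 0.083, 0.997, 0.0]
ft_force: [-0.4, 0.3, -7.6]
opening: 0.277
grip_force: 79.1
```

```bash
cat >> h.py <<'E'
def lidc(p,g=None):
    """lid centre in scene and side views: rect-fit of the flange top layer and bar, expected lid around g"""
    z0=p[2]-.1142-.032
    for n in("scene","side"):
        im,d=grab_frame(n);P=cloud(n,d).reshape(-1,3);k=P[(np.hypot(*(P[:,:2]-g).T)<.13)&(P[:,2]>z0+.001)&(P[:,2]<z0+.012)]
        b=P[(np.hypot(*(P[:,:2]-g).T)<.07)&(P[:,2]>z0+.033)&(P[:,2]<z0+.046)]
        hu=cv2.convexHull((k[:,:2]*1000).astype(np.float32));print(n,len(k),"circ",cv2.minEnclosingCircle(hu),"rect",rect(k),"bar",rect(b),len(b))
E
python3 -c "
from h import *
tilt(np.array([.5405,.2407]));p=tool()[0];lidc(p,np.array([.5405,.2407]))
go([.5237-.5405+.6025,.2162-.2415-.216,.2925],80.5)"
```

```text
scene 1706 tilt y,x deg [-0.2  -0.08] z0 0.1518
side 719 tilt y,x deg [-0.21  0.1 ] z0 0.1502
F [-0.    0.56 -7.36] M about u,v [-0.012  0.098] tcp [0.5237 0.2162 0.292 ]
scene 3025 circ ((543.1407470703125, 241.63482666015625), 92.6327133178711) rect (array([543.3, 241. ]), array([181.8, 181.2]), 5.4) bar (array([537.8, 241.8]), array([110.9,  30. ]), 85.7) 210
side 1352 circ ((543.494384765625, 237.72567749023438), 93.8442611694336) rect (array([540.7, 236.3]), array([184.1, 180.3]), 85.1) bar (array([542.7, 236.4]), array([106.4,  26.4]), 71.2) 71
t 20.07 tcp [0.5236 0.2161 0.292 ] yawY 80.46 F [ 0.2  -0.58 -8.11] M [-0.035  0.141 -0.042] open 0.273 | shift cm [-13.71 -44.08  -0.05] turn [-0.02 -0.03 -0.04]
```

Request:
{"name": "send_rows", "arguments": {
  "commands": [
    [-0.044, -0.143, 0, 0, 0, 0],
    [-0.088, -0.287, 0, 0, 0, 0],
    [-0.132, -0.43, 0, 0, 0, 0],
    [-0.176, -0.574, 0, 0, 0, 0],
    [-0.22, -0.717, 0, 0, 0, 0],
    [-0.264, -0.86, 0, 0, 0, 0],
    [-0.308, -1.004, 0, 0, 0, 0],
    [-0.352, -1.147, 0, 0, 0, 0],
    [-0.396, -1.29, 0, 0, 0, 0],
    [-0.44, -1.434, 0, 0, 0, 0],
    [-0.44, -1.434, 0, 0, 0, 0],
    [-0.44, -1.434, 0, 0, 0, 0],
    [-0.44, -1.434, 0, 0, 0, 0],
    [-0.44, -1.434, 0, 0, 0, 0],
    [-0.44, -1.434, 0, 0, 0, 0],
    [-0.44, -1.434, 0, 0, 0, 0],
    [-0.44, -1.434, 0, 0, 0, 0],
    [-0.44, -1.434, 0, 0, 0, 0],
    [-0.44, -1.434, 0, 0, 0, 0],
    [-0.44, -1.434, 0, 0, 0, 0]
  ]
}}

```text
time_s: 21.73
tool_pos: [0.554, -0.0163, 0.2923]
orientation: [0.0, 0.084, 0.996, -0.0]
ft_force: [0.2, -0.2, -6.7]
opening: 0.27
grip_force: 79.1
```

Request:
{"name": "send_rows", "arguments": {
  "commands": [
    [-0.44, -1.434, 0, 0, 0, 0],
    [-0.44, -1.434, 0, 0, 0, 0],
    [-0.44, -1.434, 0, 0, 0, 0],
    [-0.44, -1.434, 0, 0, 0, 0],
    [-0.44, -1.434, 0, 0, 0, 0],
    [-0.44, -1.434, 0, 0, 0, 0],
    [-0.44, -1.434, 0, 0, 0, 0],
    [-0.44, -1.434, 0, 0, 0, 0],
    [-0.44, -1.434, 0, 0, 0, 0],
    [-0.44, -1.434, 0, 0, 0, 0],
    [-0.396, -1.29, 0, 0, 0, 0],
    [-0.352, -1.147, 0, 0, 0, 0],
    [-0.308, -1.004, 0, 0, 0, 0],
    [-0.264, -0.86, 0, 0, 0, 0],
    [-0.22, -0.717, 0, 0, 0, 0],
    [-0.176, -0.574, 0, 0, 0, 0],
    [-0.132, -0.43, 0, 0, 0, 0],
    [-0.088, -0.287, 0, 0, 0, 0],
    [-0.044, -0.143, 0, 0, 0, 0],
    [0, 0, 0, 0, 0, 0]
  ]
}}

```text
time_s: 23.4
tool_pos: [0.5827, -0.2299, 0.2923]
orientation: [-0.0, 0.083, 0.997, 0.0]
ft_force: [0.3, -0.3, -7.5]
opening: 0.268
grip_force: 79.2
```

```bash
python3 -c "
from h import *
g=np.array([.601,-.2165]);tilt(g);p=tool()[0];lidc(p,g)
for n,b in (('scene',(150,190,250,270)),('side',(255,262,345,333))):
    P=cloud(n,np.load(n+'0.npy'))[b[1]:b[3],b[0]:b[2]].reshape(-1,3);k=P[(P[:,2]>.012)&(P[:,2]<.024)&(np.hypot(*(P[:,:2]-[.6025,-.217]).T)<.115)]
    print(n,'rest',circ(k),rect(k),cv2.minEnclosingCircle((k[:,:2]*1000).astype(np.float32)))
go(p,80.5)"
```

```text
scene 1472 tilt y,x deg [-0.28  0.09] z0 0.1523
side 1739 tilt y,x deg [-0.16 -0.12] z0 0.1507
F [-0.62  0.12 -7.46] M about u,v [0.017 0.097] tcp [ 0.5826 -0.2295  0.2923]
scene 2844 circ ((601.2928466796875, -204.86924743652344), 93.38075256347656) rect (array([ 602.3, -203.8]), array([182.2, 182.5]), 13.1) bar (array([ 603.1, -203.6]), array([111.4,  32.1]), 69.3) 200
side 2854 circ ((600.0254516601562, -206.33567810058594), 92.55731964111328) rect (array([ 599.9, -208. ]), array([181.6, 182.7]), 89.4) bar (array([ 603.1, -206.4]), array([111.2,  26.3]), 69.3) 96
scene rest [ 0.60436411 -0.21493565  0.08947269] (array([ 603.4, -215.6]), array([199.7, 197.4]), 9.1) ((601.5446166992188, -212.9472198486328), 102.52079772949219)
side rest [ 0.60114939 -0.21944381  0.0896301 ] (array([ 602.6, -218.2]), array([199.5, 196.7]), 87.7) ((601.1953735351562, -218.65322875976562), 101.41950988769531)
t 23.6 tcp [ 0.5826 -0.2295  0.2923] yawY 80.49 F [ 0.46  1.48 -7.94] M [0.006 0.058 0.022] open 0.27 | shift cm [-0.  0.  0.] turn [ 0.01 -0.   -0.01]
```

Request:
{"name": "send_rows", "arguments": {
  "commands": [
    [-0.04, -0.15, 0, 0, 0, 0],
    [-0.08, -0.23, 0, 0, 0, 0],
    [-0.1, -0.3, 0, 0, 0, 0],
    [-0.08, -0.23, 0, 0, 0, 0],
    [-0.07, -0.17, 0, 0, 0, 0],
    [0, 0, 0.2, 0, 0, 0],
    [0, 0, 0.4, 0, 0, 0],
    [0, 0, 0.6, 0, 0, 0],
    [0, 0, 0.8, 0, 0, 0],
    [0, 0, 1, 0, 0, 0],
    [0, 0, 1, 0, 0, 0],
    [0, 0, 1, 0, 0, 0],
    [0, 0, 1, 0, 0, 0],
    [0, 0, 1, 0, 0, 0],
    [0, 0, 1, 0, 0, 0],
    [0, 0, 1, 0, 0, 0],
    [0, 0, 0.8, 0, 0, 0],
    [0, 0, 0.6, 0, 0, 0],
    [0, 0, 0.4, 0, 0, 0],
    [0, 0, 0.2, 0, 0, 0]
  ]
}}

```text
time_s: 25.27
tool_pos: [0.5843, -0.2411, 0.1816]
orientation: [-0.0, 0.083, 0.997, 0.0]
ft_force: [-0.4, 0.1, -7.8]
opening: 0.271
grip_force: 79.3
```

```bash
python3 -c "
from h import *
g=np.array([.603,-.2165]);tilt(g);p=tool()[0];lidc(p,g)
p,R,o=tool();im,d=grab_frame('wrist');cv2.imwrite('pics/w6.png',im[:,:,::-1])
im,d=grab_frame('side');cv2.imwrite('pics/s6.png',cv2.resize(im[235:355,235:365,::-1],None,fx=5,fy=5,interpolation=2))
go(p,80.5)"
```

```text
scene 1236 tilt y,x deg [-0.09  0.01] z0 0.0417
side 1316 tilt y,x deg [-0.28 -0.21] z0 0.0399
F [ 0.09  0.07 -7.48] M about u,v [-0.018  0.093] tcp [ 0.5844 -0.2412  0.1821]
scene 2529 circ ((602.4700927734375, -214.6941680908203), 93.33995056152344) rect (array([ 603.3, -216.1]), array([184.4, 180.5]), 17.7) bar (array([ 602.2, -215.1]), array([110.6,  29.4]), 75.2) 167
side 2601 circ ((601.4410400390625, -218.08326721191406), 92.97871398925781) rect (array([ 602.6, -220.6]), array([179.2, 180.7]), 86.0) bar (array([ 596. , -217.1]), array([112.2,  26.6]), 83.8) 79
t 25.57 tcp [ 0.5849 -0.2414  0.1829] yawY 80.46 F [-0.09 -0.13 -7.15] M [-0.002  0.093 -0.002] open 0.266 | shift cm [ 0.01 -0.    0.01] turn [-0.02  0.07 -0.04]
```

View pics/s6.png

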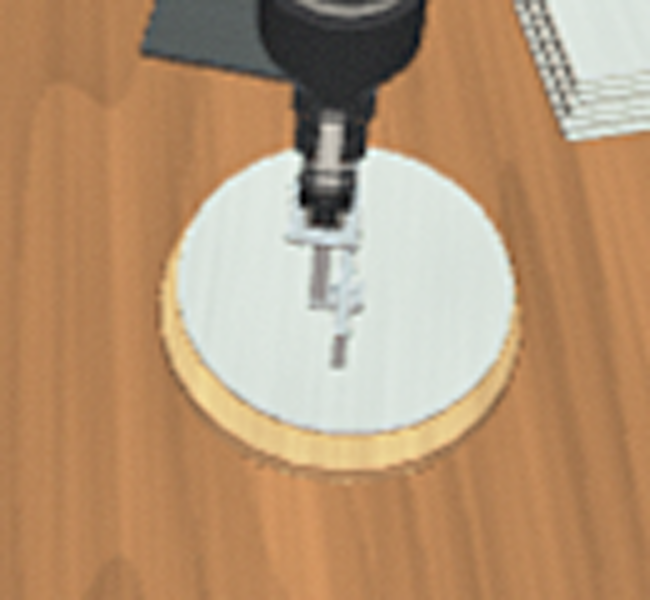

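The side crop shows the lid concentric over the ring, about 1 mm off at most. I'll lower it slowly.

Request:
{"name": "send_rows", "arguments": {
  "commands": [
    [0, 0, 0.1, 0, 0, 0],
    [0, 0, 0.15, 0, 0, 0],
    [0, 0, 0.15, 0, 0, 0],
    [0, 0, 0.15, 0, 0, 0],
    [0, 0, 0.15, 0, 0, 0],
    [0, 0, 0.15, 0, 0, 0],
    [0, 0, 0.15, 0, 0, 0],
    [0, 0, 0.1, 0, 0, 0],
    [0, 0, 0.1, 0, 0, 0],
    [0, 0, 0, 0, 0, 0]
  ]
}}

```text
time_s: 26.4
tool_pos: [0.5844, -0.2411, 0.17]
orientation: [-0.0, 0.083, 0.997, 0.0]
ft_force: [0.2, 0.5, -7.8]
opening: 0.269
grip_force: 79.3
```

```bash
python3 -c "
from h import *
g=np.array([.603,-.2165]);tilt(g)"
```

```text
scene 1274 tilt y,x deg [-0.32 -0.09] z0 0.03
side 1303 tilt y,x deg [-0.21 -0.22] z0 0.0286
F [-0.39 -0.02 -7.23] M about u,v [-0.016  0.069] tcp [ 0.5845 -0.2412  0.1703]
```

The boss is inside the ring without contact. I'll set it down now.

Request:
{"name": "send_rows", "arguments": {
  "commands": [
    [0, 0, 0.1, 0, 0, 0],
    [0, 0, 0.1, 0, 0, 0],
    [0, 0, 0.1, 0, 0, 0],
    [0, 0, 0.05, 0, 0, 0],
    [0, 0, 0.05, 0, 0, 0],
    [0, 0, 0.05, 0, 0, 0],
    [0, 0, 0.05, 0, 0, 0],
    [0, 0, 0.05, 0, 0, 0],
    [0, 0, 0.05, 0, 0, 0],
    [0, 0, 0.05, 0, 0, 0],
    [0, 0, 0.1, 0, 0, 0],
    [0, 0, 0.1, 0, 0, 0],
    [0, 0, 0.1, 0, 0, 0],
    [0, 0, 0, 0, 0, 0],
    [0, 0, 0, 0, 0, 0]
  ]
}}

```text
time_s: 27.75
tool_pos: [0.5847, -0.2413, 0.1611]
orientation: [0.0, 0.083, 0.997, -0.0]
ft_force: [0.2, -1.0, -2.2]
opening: 0.267
grip_force: 79.6
```

```bash
python3 -c "
from h import *
g=np.array([.603,-.2165]);tilt(g);go(tool()[0],80.5)"
```

```text
scene 1285 tilt y,x deg [0.08 0.15] z0 0.0243
side 1305 tilt y,x deg [-0.01 -0.02] z0 0.0227
F [-0.09 -0.76 -1.95] M about u,v [ 0.034 -0.047] tcp [ 0.5846 -0.2412  0.161 ]
t 27.85 tcp [ 0.5846 -0.2412  0.161 ] yawY 80.46 F [-0.79 -0.51 -1.84] M [ 0.019 -0.033 -0.015] open 0.268 | shift cm [0. 0. 0.] turn [-0.    0.02 -0.04]
```

The lid is home and flat, with no load on the hook. I'll drop the hook clear, withdraw, and rise.

Request:
{"name": "send_rows", "arguments": {
  "commands": [
    [0, 0, 0.3, 0, 0, 0],
    [0, 0, 0.4, 0, 0, 0],
    [0, 0, 0.25, 0, 0, 0],
    [0, 0, 0, 0, 0, 0],
    [0.4, 0, 0, 0, 0, 0],
    [0.7, 0, 0, 0, 0, 0],
    [0.8, 0, 0, 0, 0, 0],
    [0.8, 0, 0, 0, 0, 0],
    [0.8, 0, 0, 0, 0, 0],
    [0.8, 0, 0, 0, 0, 0],
    [0.8, 0, 0, 0, 0, 0],
    [0.7, 0, 0, 0, 0, 0],
    [0.4, 0, 0, 0, 0, 0],
    [0, 0, -1, 0, 0, 0],
    [0, 0, -2, 0, 0, 0],
    [0, 0, -2, 0, 0, 0],
    [0, 0, -1, 0, 0, 0],
    [0, 0, 0, 0, 0, 0]
  ]
}}

```text
time_s: 29.35
tool_pos: [0.5252, -0.2319, 0.2145]
orientation: [0.003, 0.083, 0.997, -0.001]
ft_force: [0.6, -0.2, -2.4]
opening: 0.272
grip_force: 79.7
```

```bash
python3 - <<'E'
from h import *
p,R,o=tool()
lidc(np.array([0,0,.018+.1462]),np.array([.603,-.2165]))
a=np.radians(72.96-90);u=np.array([np.cos(a),np.sin(a)])
t=np.array([.5438,.0039])-u*.085;print("pre-slot tcp",t);go([*t,.1342+.012],72.96);go([*t,p[2]],72.96)
for n in("scene","side"):
    im,d=grab_frame(n);P=cloud(n,d).reshape(-1,3)
    q=P[(np.hypot(P[:,0]-p[0],P[:,1]-p[1])<.045)&(P[:,2]<p[2]-.095)&(P[:,2]>p[2]-.125)];print(n,len(q),rect(q),"exp",(p[:2]+.0095*-R[:2,0])*1000,"zmin",q[:,2].min(),"exp",p[2]-.1192)
E
```

```text
scene 2721 circ ((603.9981079101562, -215.505126953125), 99.44457244873047) rect (array([ 603., -216.]), array([196.5, 194.1]), 23.7) bar (array([ 603.8, -215.2]), array([112.5,  10.2]), 80.8) 136
side 2786 circ ((600.8817138671875, -220.78567504882812), 98.20012664794922) rect (array([ 598.9, -218. ]), array([187.1, 190. ]), 56.3) bar (array([ 601.9, -218.7]), array([111.1,   7.9]), 80.1) 109
pre-slot tcp [0.46253147 0.02880834]
t 29.45 tcp [ 0.5236 -0.231   0.2114] yawY 80.46 F [-0.74  0.38 -2.04] M [0.002 0.029 0.028] open 0.269 | shift cm [10.34 24.61  6.5 ] turn [-0.02  0.05  7.5 ]
t 29.45 tcp [ 0.5236 -0.231   0.2114] yawY 80.46 F [-0.74  0.38 -2.04] M [0.002 0.029 0.028] open 0.269 | shift cm [10.33 24.61 -0.33] turn [-0.02  0.05  7.5 ]
scene 70 (array([ 535.1, -232.3]), array([14.9, 30.2]), 83.6) exp [ 534.59939734 -233.51785434] zmin 0.0918156168978467 exp 0.09530917188955196
side 78 (array([ 531.9, -234.2]), array([15.2, 28.7]), 84.4) exp [ 534.59939734 -233.51785434] zmin 0.08972380408996031 exp 0.09530917188955196
```

Request:
{"name": "send_rows", "arguments": {
  "commands": [
    [0.2, 0.4, -0.3, 0, 0, 0],
    [0.5, 1, -0.6, 0, 0, 0],
    [0.8, 1.8, -0.6, 0, 0, 0],
    [0.9, 2.2, -0.3, 0, 0, 0],
    [1, 2.4, 0, 0, 0, 0],
    [1, 2.4, 0, 0, 0, 0],
    [1, 2.4, 0, 0, 0, 0],
    [1, 2.4, 0, 0, 0, 0],
    [1, 2.4, 0, 0, 0, 0],
    [1, 2.4, 0, 0, 0, 0],
    [0.9, 2.2, 0, 0, 0, 0],
    [0.6, 1.5, 0, 0, 0, 0],
    [0.3, 0.8, 0, 0, 0, 0],
    [0.13, 0.31, 0, 0, 0, 0],
    [0, 0, 0, 0, 0, 2.5],
    [0, 0, 0, 0, 0, 2.5],
    [0, 0, 0, 0, 0, 2.5],
    [0, 0, 0, 0, 0, 0],
    [0, 0, 0, 0, 0, 0]
  ]
}}

```text
time_s: 31.13
tool_pos: [0.4623, 0.0284, 0.2293]
orientation: [-0.0, 0.148, 0.989, -0.0]
ft_force: [0.4, -0.5, -0.5]
opening: 0.272
grip_force: 79.8
```

```bash
python3 - <<'E'
from h import *
p,R,o=tool();go([.4625,.0288,.1462],72.96)
# collar/handle check against arm frame
for n in("scene","side"):
    im,d=grab_frame(n);P=cloud(n,d).reshape(-1,3);r=np.hypot(P[:,0]-p[0],P[:,1]-p[1])
    q=P[(r<.045)&(P[:,2]<p[2]-.095)&(P[:,2]>p[2]-.135)];z=np.sort(q[:,2])
    print(n,len(q),rect(q),"exp",(p[:2]+.0095*-R[:2,0])*1000,"zlow",z[:4],"exp",p[2]-.1192)
    k=P[(r<.03)&(P[:,2]<p[2]-.032)&(P[:,2]>p[2]-.043)];print("  collar",len(k),rect(k),np.percentile(k[:,2],[50,90]),"exp top",p[2]-.0067-.0325)
E
```

```text
t 31.13 tcp [0.4623 0.0284 0.2293] yawY 72.97 F [ 0.37 -0.52 -0.5 ] M [-0.032  0.014 -0.007] open 0.272 | shift cm [-0.    0.04  8.31] turn [-0.01  0.    0.01]
scene 64 (array([473.2,  25. ]), array([15.7, 31.6]), 73.7) exp [471.42261516  25.64402336] zlow [0.10801956 0.1080581  0.11020077 0.11100884] exp 0.11006006063812132
  collar 81 (array([466. ,  27.8]), array([37.3, 34.3]), 75.7) [0.19008595 0.19312933] exp top 0.1900600606381213
side 55 (array([472.7,  23.5]), array([15.3, 27.5]), 72.8) exp [471.42261516  25.64402336] zlow [0.10943959 0.11012677 0.11017836 0.1102932 ] exp 0.11006006063812132
  collar 67 (array([462.3,  25.1]), array([34. , 35.3]), 75.1) [0.18883919 0.19207881] exp top 0.1900600606381213
```

No slip in the grip. I'll lower to slot height and slide in.

Request:
{"name": "send_rows", "arguments": {
  "commands": [
    [0, 0.04, 0.5, 0, 0, 0],
    [0, 0, 1.2, 0, 0, 0],
    [0, 0, 1.6, 0, 0, 0],
    [0, 0, 1.6, 0, 0, 0],
    [0, 0, 1.6, 0, 0, 0],
    [0, 0, 1.2, 0, 0, 0],
    [0, 0, 0.6, 0, 0, 0],
    [0, 0, 0, 0, 0, 0],
    [0, 0, 0, 0, 0, 0]
  ]
}}

```text
time_s: 31.98
tool_pos: [0.4624, 0.0293, 0.1463]
orientation: [-0.0, 0.148, 0.989, -0.0]
ft_force: [0.4, -0.3, -1.7]
opening: 0.27
grip_force: 79.8
```

```bash
python3 -c "
from h import *
go([.5438,.0039,.1462],72.96)"
```

```text
t 31.98 tcp [0.4624 0.0293 0.1463] yawY 72.96 F [ 0.38 -0.3  -1.74] M [ 0.012 -0.012 -0.091] open 0.27 | shift cm [-8.53 -0.04  0.  ] turn [-0.01 -0.03  0.  ]
```

Request:
{"name": "send_rows", "arguments": {
  "commands": [
    [-0.4, -0.04, 0, 0, 0, 0],
    [-0.7, 0, 0, 0, 0, 0],
    [-0.9, 0, 0, 0, 0, 0],
    [-0.9, 0, 0, 0, 0, 0],
    [-0.9, 0, 0, 0, 0, 0],
    [-0.9, 0, 0, 0, 0, 0],
    [-0.9, 0, 0, 0, 0, 0],
    [-0.9, 0, 0, 0, 0, 0],
    [-0.9, 0, 0, 0, 0, 0],
    [-0.7, 0, 0, 0, 0, 0],
    [-0.43, 0, 0, 0, 0, 0],
    [0, 0, 0, 0, 0, 0],
    [0, 0, 0.3, 0, 0, 0],
    [0, 0, 0.3, 0, 0, 0],
    [0, 0, 0.2, 0, 0, 0],
    [0, 0, 0.15, 0, 0, 0],
    [0, 0, 0.1, 0, 0, 0],
    [0, 0, 0.1, 0, 0, 0],
    [0, 0, 0, 0, 0, 0]
  ]
}}

```text
time_s: 33.57
tool_pos: [0.5436, 0.004, 0.1346]
orientation: [-0.0, 0.148, 0.989, 0.0]
ft_force: [0.3, 0.6, -2.1]
opening: 0.267
grip_force: 79.8
```

```bash
python3 -c "
from h import *
go([.5438,.0039,.1342],72.96)"
```

```text
t 33.57 tcp [0.5436 0.004  0.1346] yawY 72.96 F [ 0.26  0.61 -2.1 ] M [-0.026  0.071 -0.013] open 0.267 | shift cm [-0.02 -0.    0.04] turn [-0.   -0.01 -0.  ]
```

Request:
{"name": "send_rows", "arguments": {
  "commands": [
    [0, 0, 0.05, 0, 0, 0],
    [0, 0, 0, 0, 0, 0],
    [0, 0, 0, 0, 0, 0]
  ]
}}

```text
time_s: 33.82
tool_pos: [0.5439, 0.0039, 0.1343]
orientation: [0.0, 0.148, 0.989, -0.0]
ft_force: [0.4, -0.8, -1.8]
opening: 0.269
grip_force: 79.8
```

Request:
{"name": "send_rows", "arguments": {
  "commands": [
    [0, 0, 0, 0, 0, 0],
    [0, 0, 0, 0, 0, 0],
    [0, 0, 0, 0, 0, 0],
    [0, 0, 0, 0, 0, 0],
    [0, 0, 0, 0, 0, 0],
    [0, 0, 0, 0, 0, 0],
    [0, 0, 0, 0, 0, 0],
    [0, 0, 0, 0, 0, 0],
    [0, 0, 0, 0, 0, 0],
    [0, 0, 0, 0, 0, 0]
  ],
  "gripper": 8.5
}}

```text
time_s: 34.65
tool_pos: [0.5438, 0.0039, 0.1343]
orientation: [-0.0, 0.148, 0.989, -0.0]
ft_force: [-0.6, -0.0, -0.9]
opening: 0.995
grip_force: 0.0
```

Request:
{"name": "send_rows", "arguments": {
  "commands": [
    [0, 0, -0.5, 0, 0, 0],
    [0, 0, -1, 0, 0, 0],
    [0, 0, -1.5, 0, 0, 0],
    [0, 0, -2, 0, 0, 0],
    [0, 0, -2, 0, 0, 0],
    [0, 0, -2, 0, 0, 0],
    [0, 0, -1.5, 0, 0, 0],
    [0, 0, -1, 0, 0, 0],
    [0, 0, 0, 0, 0, 0],
    [0, 0, 0, 0, 0, 0],
    [0, 0, 0, 0, 0, 0]
  ]
}}

```text
time_s: 35.57
tool_pos: [0.5433, 0.004, 0.2485]
orientation: [-0.001, 0.148, 0.989, -0.0]
ft_force: [-0.2, -0.3, 0.9]
opening: 0.993
grip_force: 0.0
```

```bash
python3 - <<'E'
from h import *
p,R,o=tool();im,d=grab_frame("wrist");cv2.imwrite("pics/w9.png",im[:,:,::-1]);P=wcloud(d,p,R).reshape(-1,3)
for lo,hi in((.085,.0935),(.0935,.099),(.152,.168)):
    q=P[(P[:,2]>lo)&(P[:,2]<hi)&(np.hypot(P[:,0]-.555,P[:,1])<.07)];print(lo,rect(q),len(q),np.median(q[:,2]))
lidc(np.array([0,0,.018+.1462]),np.array([.603,-.2165]));go(p,73)
E
```

```text
0.085 (array([560.3,  -0.7]), array([41.8, 75.9]), 73.6) 1409 0.08882277781103023
0.0935 (array([543.5,   3.7]), array([35.9, 34.9]), 73.1) 479 0.0940888247537954
0.152 (array([543.1,   3.9]), array([23.7, 18.6]), 72.3) 922 0.1583400616487324
scene 2695 circ ((604.5835571289062, -215.3047332763672), 99.43663787841797) rect (array([ 603. , -215.4]), array([193.9, 195.1]), 65.6) bar (array([ 603.2, -215.3]), array([112.5,  10.2]), 80.2) 137
side 2872 circ ((601.4129638671875, -219.46153259277344), 98.1313705444336) rect (array([ 601.3, -219.8]), array([191.7, 187.1]), 43.3) bar (array([ 602. , -218.5]), array([110.5,   7.9]), 80.1) 109
t 35.72 tcp [0.5432 0.004  0.2482] yawY 72.96 F [0.32 0.81 0.02] M [-0.019 -0.036 -0.02 ] open 0.993 | shift cm [-0.01  0.   -0.03] turn [-0.02 -0.12 -0.04]
```

View pics/w9.png

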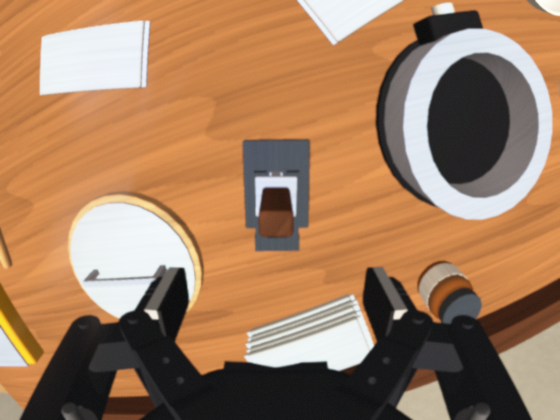

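The wrist view shows the lid home in the rest at (135,255), the lifter back upright in its stand at (275,205), and the pot open at (465,120).

```bash
python3 -c "
from plant import *
print(hand_in())"
```

```text
the job is handed in; nothing more can be done
None
```

The lid is home and flat in the lid rest, the lifter is back in its stand, and the job is handed in; the interface gave no verdict, but during one trial lift the lid tipped to about 3.5° and its boss caught on the pot rim before I levelled it, within the 5.7° limit in the readings I took.

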